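# Make up two drive repair kits at the workshop bench

## Task

Make up the parts for two repairs from the stock in the middle of the bench. The grey two-bay tray gets the largest ball bearing, lying flat in a bay to itself, with the jaw coupling hub standing upright and the feather key lying down side by side in the other bay; the round steel dish gets the smallest ball bearing and the V-belt pulley, both lying flat side by side on its floor. Leave the middle-sized bearing where it lies.

Things in the scene. Friction and masses are not known exactly. Their poses are not given: they have to be found in the camera images.
- bearing_large: The largest of three sealed ball bearings of plain steel (bright rings, black seal between them, open bore): 62 mm outside, 30 mm bore, 16 mm thick, about 0.2 kg, lying flat on the bench. Origin: centre of its underside; z up along its axis.
- bearing_medium: The middle-sized ball bearing, same make: 52 mm outside, 25 mm bore, 15 mm thick, lying flat. It belongs to neither kit and stays where it is (within 20 mm). Origin: centre of its underside. All stock lies in the middle of the bench with 25 mm or more free around each piece; a carton (18 mm high), a steel V-block (34 mm) and a white jar (58 mm) stand among it.
- bearing_small: The smallest ball bearing, same make: 40 mm outside, 17 mm bore, 12 mm thick, about 65 g, lying flat. Origin: centre of its underside; z up along its axis.
- coupling_hub: Jaw coupling hub of bright aluminium, standing on its plain end with jaws up: a round body 55 mm across and 30 mm high with a 28 mm bore, and three jaws on top (within the same diameter) that reach to 48 mm. About 0.2 kg. Origin: centre of its underside; z up along its axis.
- pulley: Small V-belt pulley of dark steel, lying flat with its boss up: grooved rim 63 mm across and 18 mm high, round boss 36 mm across that rises from 18 to 32 mm, 20 mm bore. About 0.35 kg. Origin: centre of its underside; z up along its axis.
- feather_key: Feather key (shaft key): a plain steel bar with round ends, 56 mm long, 10 mm wide, 8 mm high, 34 g, lying on the bench. Origin: centre of its underside; x along its length, z up.
- kit_tray: Grey steel kit tray, fixed on the bench left or right of the stock: 270 mm along x, 150 mm along y, walls 25 mm high and 4 mm thick, floor 4 mm thick. A 4 mm divider (22 mm high, along y at x = 0) makes two equal open bays, 129 by 142 mm inside, centred at x = +67 and -67 mm. Origin: centre of its underside; z up; x points straight away from the robot within 0.2 rad.
- kit_dish: Round steel parts dish, fixed on the bench, across the stock from the tray: 198 mm across the rim, 26 mm high, flat inner floor of 85 mm radius and 3 mm thickness, wall flaring slightly outwards. Origin: centre of its underside; z up.
Mind the look-alikes: they are no part of the job. What is shaped like the bearing_small but red or yellow is not meant. Several things have the shape of the pulley; the one meant has the colours described above.

How it is judged:
At the end, for the whole second after the job is handed in: Large bearing alone in one tray bay, hub and key in the other, pulley (centre within 62 mm of the dish centre) and small bearing (73 mm) in the dish, all on the container floor (4 mm), flat or upright within 0.12 rad, key lying, released, at rest; medium bearing within 20 mm of its start (((x of bearing_large in the frame of kit_tray between 0.02 and 0.115 m and x of coupling_hub in the frame of kit_tray between -0.115 and -0.02 m and x of feather_key in the frame of kit_tray between -0.132 and -0.005 m) or (x of bearing_large in the frame of kit_tray between -0.115 and -0.02 m and x of coupling_hub in the frame of kit_tray between 0.02 and 0.115 m and x of feather_key in the frame of kit_tray between 0.005 and 0.132 m)) and y of bearing_large in the frame of kit_tray between -0.071 and 0.071 m and z of bearing_large in the frame of kit_tray between -0.002 and 0.008 m and y of coupling_hub in the frame of kit_tray between -0.071 and 0.071 m and z of coupling_hub in the frame of kit_tray between -0.002 and 0.008 m and y of feather_key in the frame of kit_tray between -0.071 and 0.071 m and z of feather_key in the frame of kit_tray between -0.002 and 0.0145 m and angle between the z axis of each of bearing_large, coupling_hub and the z axis of kit_tray, either way round below 0.12 rad and angle between the x axis of feather_key and the z axis of kit_tray, either way round above 1.45 rad and horizontal distance between pulley and kit_dish below 0.062 m and z of pulley in the frame of kit_dish between -0.002 and 0.008 m and angle between the z axis of each of pulley, bearing_small and the z axis of kit_dish, either way round below 0.12 rad and horizontal distance between bearing_small and kit_dish below 0.073 m and z of bearing_small in the frame of kit_dish between -0.002 and 0.008 m and distance of bearing_medium from where it was at the start of the episode below 0.02 m and linear speed of each of bearing_large, coupling_hub, feather_key, pulley, bearing_small below 0.02 m/s); the robot touches nothing.
It fails at once if the middle-sized bearing, which is in neither kit, is shifted or taken (more than 20 mm) (distance of bearing_medium from where it was at the start of the episode above 0.02 m).
It also fails if it takes over 109 s, if anything falls off the work surface, if the arm or the gripper's body presses on something with over 40 N, if the wrist force passes 120 N, or if a joint passes its speed limit or range.

## Robot

A 6-joint arm with a two-finger parallel gripper is mounted at the origin on the work surface. World frame = base frame: x ahead of the robot, y to its left, z up, the work surface at z = 0. Lengths are in m, angles in rad, forces in N, time in s.
With the tool pointing down it reaches from about 0.4 to 0.825 m from the base axis. Payload 7 kg.
Tool frame: the origin (TCP) lies at the very end of the fingers, on their centre line; the grasp point (between the pads) lies 19 mm behind it; z points along the fingers, y is the direction in which the jaws open and shut (so a half turn about z gives the same grasp; the last joint's range is limited). The gripper opens to 88 mm and grips with 3 to 60 N. Pads are 19 mm wide; open, the fingers measure 130 mm over their backs; the gripper's body (78 mm by 193 mm) begins 47 mm behind the grasp point.
Start: joints at [1.403, 0.359, 0.012, 0, -1.224, -0.288], TCP at [0.297, 0.606, 0.227] pointing down, gripper open.
Joint ranges: [-3.07, 3.07], [-1.43, 2.12], [-1.02, 1.25], [-3.03, 1.67], [-3.05, -0], [-3.03, 3.03]. Speed limits (rad/s): [2.39, 2.39, 3.01, 3.14, 3.14, 3.14].

## Interface

Orientations are given as [roll, pitch, yaw] about the fixed x, y, z axes, in that order (R = Rz(yaw) Ry(pitch) Rx(roll)).
In Python, from station import arm gives the robot as it stands.
- The arm moves only by the shell command python3 -m inch 'ROWS' [FORCE]. ROWS is text: rows parted by semicolons, each of 7 numbers parted by spaces: the closure, from 0 (fully open) to 1 (shut), then the shift along the tool's x, y, z each as a share of 300 mm, from -1 to 1, then the turn, a rotation vector about the tool's x, y, z each as a share of 60 degrees, from -1 to 1. In form: grip tx ty tz rx ry rz; .... A call has 1 to 12 rows; each row is the pose to reach, as a shift and turn from the pose commanded when the call began, along the tool's axes at that moment; what a row does not reach only later rows make up. A row lasts 1/10 s, in which the tool goes at most 50 mm and 8.59 degrees, less where a joint would pass 70% of its speed; a pose out of reach is approached as far as the arm can. A call with a number of a shift or a turn outside -1 to 1 is refused whole. A call with a gripper value outside its range is refused whole. The fingers move at their own pace and stop on an object; FORCE is the grip in N (left out, the last holds). Time passes only in rows, so rows that repeat a pose let the fingers close. It gives the time, the measured TCP pose, the force and the opening at its end, in the units of the state.
- arm.get_state(): the state, without advancing time (a new reading comes with each control period).
- arm.grab_frame(name): name is "side" or "top" or "wrist"; returns a dict with "img" (400x640x3 uint8, red, green, blue), "range_z" (400x640 float32, m along the optical axis (not along the pixel's ray), 0 where there is no reading), "fx", "fy", "cx", "cy" (pixels), "extrinsics" (4x4, takes a point from world to camera coordinates); the wrist camera has in their place "tool_from_camera" (4x4, takes a point from camera to tool coordinates, whose origin is the TCP and whose axes are the flange's). Camera axes: x right, y up, looking along -z (the intrinsics and any distortion apply to the point x, -y, -z); pixel columns grow to the right and rows downward; lengths in m; the calibration is good to about 2 mm. A picture is of the moment at which its call begins: read the wrist's pose just before it.
- arm.job_done(): hands the job in, once; it reports no verdict.
The state is a dict: "t": time; "q": joint angles; "qd": joint speeds; "joint_efforts": joint torques, N m; "eef_pos": TCP position; "ee_rot": TCP orientation; "force": force on the tool from outside, world axes, zero at the start; "moment": the same for the moment, N m; "width": finger opening in m.
Only numpy, scipy, OpenCV 4.12 (cv2) and the standard library are available. Lean on these libraries where they do the work, as an engineer would, in place of code of your own. Each camera call takes 0.05 s, during which the arm holds its last target.

## Working session

There is one attempt and no reset: what is moved stays moved. The work goes in short steps, Python scripts to look and compute and a shell command to move; the robot and the scene stay as the last step left them, time stands still between calls to the robot, and variables do not carry over. Pictures are saved under pics/ and viewed, and the job is handed in when it is done.

```bash
ls; mkdir -p pics; python3 - <<'E'
from station import arm
import cv2,numpy as np
s=arm.get_state();print({k:np.round(v,3) for k,v in s.items()})
for n in ["top","side"]:
    f=arm.grab_frame(n);cv2.imwrite(f"pics/{n}0.png",f["img"][:,:,::-1]);np.savez(f"{n}0.npz",**f)
    print(n,f["fx"],f["fy"],f["cx"],f["cy"],[k for k in f]);print(np.round(f["extrinsics"],3))
E
```

```text
pics
{'t': np.float64(0.0), 'q': array([ 1.403,  0.359,  0.011, -0.   , -1.224, -0.288]), 'qd': array([-0.   , -0.   ,  0.001, -0.   ,  0.001,  0.   ]), 'joint_efforts': array([ 1.0000e-03, -5.8272e+01,  2.9305e+01,  6.9970e+00,  7.0000e-03,
       -0.0000e+00]), 'eef_pos': array([0.297, 0.606, 0.226]), 'ee_rot': array([ 3.14 , -0.   , -0.456]), 'force': array([ 0.337,  0.209, -0.316]), 'moment': array([ 0.01 , -0.001, -0.025]), 'width': np.float64(0.087)}
top 496.0684360481826 496.0684360481826 322.929946406589 199.32072478836912 ['img', 'range_z', 'fx', 'fy', 'cx', 'cy', 'extrinsics']
[[-0.026 -0.999  0.025 -0.035]
 [ 0.996 -0.023  0.09  -0.488]
 [-0.089  0.027  0.996 -1.292]
 [ 0.     0.     0.     1.   ]]
side 426.68604837527243 426.68604837527243 331.0777010027882 193.7790045135065 ['img', 'range_z', 'fx', 'fy', 'cx', 'cy', 'extrinsics']
[[ 0.797 -0.604  0.01  -0.396]
 [ 0.349  0.474  0.808 -0.175]
 [-0.492 -0.641  0.588 -1.007]
 [ 0.     0.     0.     1.   ]]
```

View pics/top0.png

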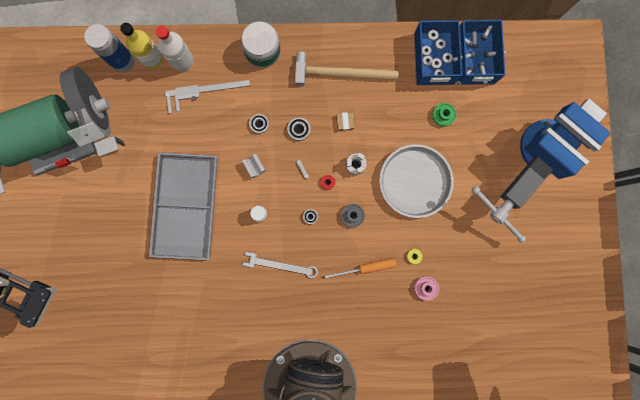

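View pics/side0.png

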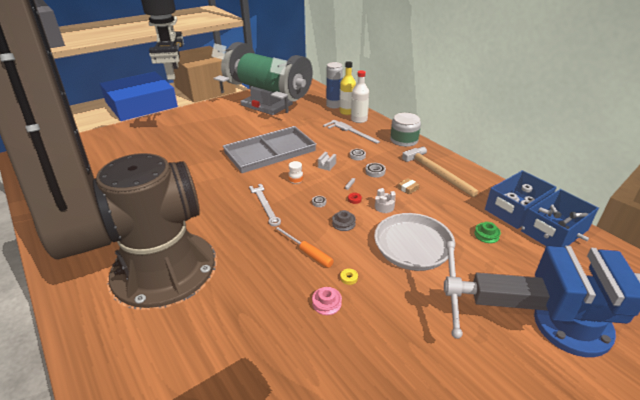

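```bash
cat > h.py <<'E'
import numpy as np,cv2
def ray(f,u,v,h):
    E=f["extrinsics"];R=E[:3,:3];t=E[:3,3]
    d=R.T@np.array([(u-f["cx"])/f["fx"],-(v-f["cy"])/f["fy"],-1.0]);c=-R.T@t
    return c+d*(h-c[2])/d[2]
def cloud(f):
    E=f["extrinsics"];R=E[:3,:3];t=E[:3,3]
    v,u=np.mgrid[0:400,0:640];z=f["range_z"]
    p=np.stack([(u-f["cx"])/f["fx"]*z,-(v-f["cy"])/f["fy"]*z,-z],-1)
    return (p-t)@R
def load(n): return dict(np.load(n))
E
python3 - <<'E'
from h import *
f=load("top0.npz");P=cloud(f);img=f["img"]
print("bench z",np.median(P[225:240,200:400,2]),"zero px",(f["range_z"]==0).sum())
c=cv2.resize(img[95:275,140:460],None,fx=2.5,fy=2.5,interpolation=cv2.INTER_CUBIC);cv2.imwrite("pics/crop0.png",c[:,:,::-1])
# height blobs
bz=np.median(P[225:240,200:400,2]);m=((P[...,2]-bz>0.005)).astype(np.uint8);m[:95]=0;m[275:]=0;m[:,:140]=0;m[:,460:]=0
n,l,st,ce=cv2.connectedComponentsWithStats(m)
for i in range(1,n):
    if st[i,4]<15:continue
    q=P[l==i];print(np.round(ce[i]),st[i],"zmax %.3f"%np.percentile(q[:,2],95),"mean",np.round(q.mean(0),3),"mid",np.round((q.min(0)+q.max(0))/2,3),"ext",np.round(np.ptp(q,axis=0),3))
E
```

```text
bench z 0.00022749184857826966 zero px 1018
[182.  98.] [166  95  33  17 115] zmax 0.012 mean [0.768 0.324 0.02 ] mid [0.576 0.179 0.668] ext [0.412 0.382 1.325]
[444. 114.] [432 102  24  24 408] zmax 0.034 mean [ 0.71  -0.38   0.027] mid [ 0.559 -0.212  0.668] ext [0.378 0.401 1.325]
[345. 121.] [336 113  18  18 277] zmax 0.022 mean [ 0.695 -0.11   0.027] mid [ 0.545 -0.073  0.668] ext [0.351 0.122 1.325]
[258. 123.] [249 114  21  20 244] zmax 0.019 mean [0.695 0.121 0.019] mid [0.546 0.067 0.668] ext [0.353 0.159 1.325]
[298. 129.] [287 117  23  24 343] zmax 0.020 mean [0.68  0.015 0.015] mid [0.682 0.015 0.013] ext [0.065 0.059 0.016]
[419. 179.] [ 378  144   75   74 1154] zmax 0.029 mean [ 0.536 -0.305  0.029] mid [ 0.502 -0.203  0.668] ext [0.264 0.382 1.325]
[181. 209.] [ 148  153   70  108 2115] zmax 0.031 mean [0.47  0.325 0.029] mid [0.477 0.202 0.668] ext [0.284 0.428 1.325]
[355. 164.] [345 153  21  23 304] zmax 0.050 mean [ 0.577 -0.134  0.041] mid [ 0.488 -0.088  0.668] ext [0.236 0.152 1.325]
[253. 166.] [242 154  23  26 315] zmax 0.037 mean [0.578 0.135 0.03 ] mid [0.4
[... 2207 characters left out ...]
7   8   7  21] zmax 0.009 mean [0.414 0.305 0.07 ] mid [0.396 0.159 0.668] ext [0.053 0.342 1.325]
[193. 234.] [188 231  11   8  29] zmax 0.008 mean [0.405 0.3   0.007] mid [0.403 0.298 0.008] ext [0.019 0.027 0.004]
[195. 239.] [192 237   7   6  17] zmax 0.010 mean [0.39  0.293 0.007] mid [0.389 0.293 0.008] ext [0.013 0.016 0.004]
[414. 256.] [406 249  16  16 156] zmax 0.016 mean [ 0.331 -0.283  0.02 ] mid [ 0.34  -0.159  0.668] ext [0.06  0.293 1.325]
[277. 265.] [242 251  75  24 415] zmax 0.012 mean [0.317 0.078 0.015] mid [0.33  0.073 0.668] ext [0.08  0.195 1.325]
[373. 266.] [332 258  65  17 412] zmax 0.028 mean [ 0.307 -0.173  0.024] mid [ 0.329 -0.125  0.668] ext [0.081 0.226 1.325]
```

View pics/crop0.png

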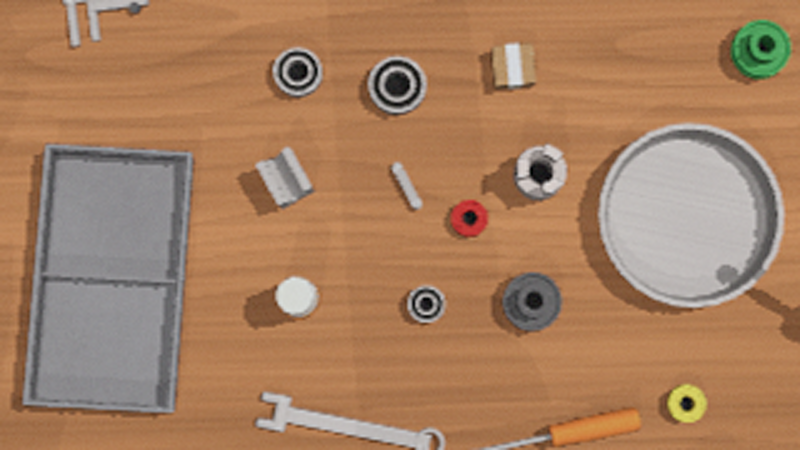

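```bash
python3 - <<'E'
from h import *
f=load("top0.npz");P=cloud(f);img=f["img"];hsv=cv2.cvtColor(img,cv2.COLOR_RGB2HSV)
Z=P[...,2]
def blob(name,u,v,r,lo,hi):
    m=np.zeros((400,640),bool);m[v-r:v+r,u-r:u+r]=True
    m&=(Z>lo)&(Z<hi)
    q=P[m][:,:2].astype(np.float32)
    (c,rad)=cv2.minEnclosingCircle(q);print(name,"n",len(q),"circ",np.round(c,4),"D %.4f"%(2*rad),"ext",np.round(np.ptp(q,axis=0),3),"zmed %.4f"%np.median(P[m][:,2]),"minrect",cv2.minAreaRect(q))
blob("large",298,129,20,.010,.024);blob("medium",259,124,18,.010,.023);blob("small",310,217,14,.007,.02)
blob("hub",356,163,18,.04,.06);blob("hubbody",357,164,18,.02,.06);blob("pulley rim",352,215,18,.012,.026);blob("pulley boss",352,215,18,.028,.04)
blob("key",302,169,14,.005,.016);blob("red",328,182,12,.006,.02);blob("jar",258,214,16,.045,.07);blob("vblock",253,166,18,.02,.045);blob("carton",345,121,14,.012,.03)
blob("dish",416,181,45,.02,.035);blob("dishfloor",416,181,45,.0015,.007)
blob("tray",184,207,70,.02,.034)
# colour: key
for n,u,v,h in [("key",302,169,.008),("large",298,129,.016),("small",310,217,.012)]:
    m=np.zeros((400,640),np.uint8);r=20
    s=(hsv[...,1]<60)&((hsv[...,2]>0));m[v-r:v+r,u-r:u+r]=s[v-r:v+r,u-r:u+r]
    k,l,st,ce=cv2.connectedComponentsWithStats(m);i=l[v,u] if l[v,u] else 1+np.argmax(st[1:,4])
    yy,xx=np.nonzero(l==i);q=np.array([ray(f,a,b,h)[:2] for a,b in zip(xx,yy)],np.float32)
    print(n,len(q),cv2.minAreaRect(q),cv2.minEnclosingCircle(q))
E
```

```text
large n 317 circ [0.6802 0.0153] D 0.0629 ext [0.061 0.059] zmed 0.0154 minrect ((0.6793769001960754, 0.014815686270594597), (0.059308070689439774, 0.060925498604774475), 89.13939666748047)
medium n 215 circ [0.6971 0.1216] D 0.0522 ext [0.05  0.049] zmed 0.0147 minrect ((0.6974861025810242, 0.12204131484031677), (0.050121959298849106, 0.048806626349687576), 0.8211477398872375)
small n 145 circ [ 0.44   -0.0131] D 0.0661 ext [0.059 0.04 ] zmed 0.0115 minrect ((0.4409103989601135, -0.011710362508893013), (0.038885489106178284, 0.058794595301151276), 80.76209259033203)
hub n 98 circ [ 0.5795 -0.1356] D 0.0527 ext [0.051 0.045] zmed 0.0464 minrect ((0.5761452317237854, -0.13681645691394806), (0.045404158532619476, 0.04969567432999611), 27.645931243896484)
hubbody n 264 circ [ 0.579  -0.1359] D 0.0556 ext [0.054 0.053] zmed 0.0318 minrect ((0.5787708163261414, -0.1355234533548355), (0.05337671935558319, 0.05325661227107048), 67.67855834960938)
pulley rim n 288 circ [ 0.4426 -0.1243] D 0.0627 ext [0.061 0.062] zmed 0.0172 minrect ((0.4429781436920166, -0.12364897131919861), (0.06065063923
[... 1607 characters left out ...]
ext [0.284 0.273] zmed 0.0265 minrect ((0.4772348999977112, 0.2708737850189209), (0.2572709918022156, 0.2809922695159912), 85.68801879882812)
key 84 ((0.5708971619606018, 0.005549145862460136), (0.054506972432136536, 0.011183314956724644), 27.087095260620117) ((0.5710443258285522, 0.005261308513581753), 0.027370404452085495)
large 418 ((0.6788057684898376, 0.013480868190526962), (0.06188925355672836, 0.06024535372853279), 88.89000701904297) ((0.679816722869873, 0.013946086168289185), 0.031851377338171005)
small 178 ((0.44379687309265137, -0.011956693604588509), (0.037242040038108826, 0.037280719727277756), 88.5871810913086) ((0.44319644570350647, -0.012507753446698189), 0.020083235576748848)
```

```bash
python3 - <<'E'
from h import *
f=load("top0.npz")
c=np.array([ray(f,140+u/2.5,95+v/2.5,.025)[:2] for u,v in [(45,146),(191,153),(174,412),(24,404)]]);print(c.round(4),c.mean(0).round(4))
print([np.linalg.norm(c[i]-c[i-1]).round(3) for i in range(4)],[np.arctan2(*(a)[::-1]).round(3) for a in (c[0]-c[3],c[1]-c[2])])
P=cloud(f);Z=P[...,2];m=np.zeros((400,640),bool);m[148:266,144:222]=1;m&=(Z>.018)&(Z<.034)
n,l,st,ce=cv2.connectedComponentsWithStats(m.astype(np.uint8));i=1+np.argmax(st[1:,4]);q=P[l==i][:,:2].astype(np.float32);print(cv2.minAreaRect(q))
# other colours decoy crop
img=f["img"];cv2.imwrite("pics/pul.png",np.hstack([cv2.resize(img[v-24:v+24,u-24:u+24],None,fx=5,fy=5,interpolation=cv2.INTER_CUBIC) for u,v in [(352,215),(310,217),(298,129)]])[:,:,::-1])
E
```

```text
[[0.6184 0.3858]
 [0.6077 0.2322]
 [0.3354 0.2516]
 [0.3478 0.4063]] [0.4773 0.319 ]
[np.float64(0.271), np.float64(0.154), np.float64(0.273), np.float64(0.155)] [np.float64(-0.076), np.float64(-0.071)]
((0.4784315228462219, 0.3213405907154083), (0.15694746375083923, 0.27596789598464966), 85.26958465576172)
```

View pics/pul.png

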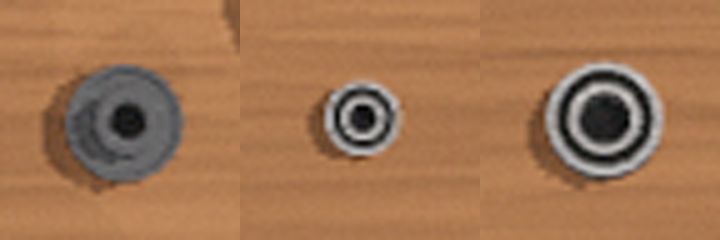

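```bash
cat > go.py <<'E'
# usage: go.py x y z yawdeg [more...]: prints shares from the current pose
import sys,numpy as np
from scipy.spatial.transform import Rotation as R
from station import arm
s=arm.get_state();p=np.array(s["eef_pos"]);r=R.from_euler("xyz",s["ee_rot"])
print("t %.1f pos %s rot %s w %.4f F %s q1 %.2f q6 %.2f"%(s["t"],p.round(4),np.round(s["ee_rot"],3),s["width"],np.round(s["force"],1),s["q"][0],s["q"][5]))
a=list(map(float,sys.argv[1:]))
for i in range(0,len(a),4):
    d=r.inv().apply(np.array(a[i:i+3])-p);w=(r.inv()*R.from_euler("xyz",[np.pi,0,np.radians(a[i+3])])).as_rotvec()
    print(a[i:i+4],"share",(d/.3).round(3),(w/np.radians(60)).round(3),"rows>=%.1f / %.1f"%(np.linalg.norm(d)/.05,np.degrees(np.linalg.norm(w))/8.59))
E
python3 go.py .47 .35 .2 -60 .68 .015 .1 -90
python3 - <<'E'
from h import *
f=load("top0.npz");P=cloud(f);Z=P[...,2]
for v0 in range(130,240,10): print(v0,[round(float(np.median(Z[v0:v0+10,u:u+10])),2) for u in range(440,530,10)])
print(P[185,470].round(2),P[190,490].round(2))
E
```

```text
t 0.1 pos [0.297  0.6057 0.2257] rot [ 3.14  -0.    -0.456] w 0.0875 F [0.  0.8 0.4] q1 1.40 q6 -0.29
[0.47, 0.35, 0.2, -60.0] share [0.893 0.511 0.087] [ 0.001 -0.001  0.565] rows>=6.2 / 3.9
[0.68, 0.015, 0.1, -90.0] share [2.013 1.205 0.421] [ 1.000e-03 -1.000e-03  1.065e+00] rows>=14.3 / 7.4
130 [-0.0, -0.0, -0.0, 0.0, 0.0, -0.0, -0.0, -0.0, 0.02]
140 [-0.0, 0.0, -0.0, -0.0, -0.0, -0.0, -0.0, -0.0, 0.02]
150 [0.0, -0.0, -0.0, 0.0, -0.0, -0.0, -0.0, -0.0, 0.02]
160 [0.01, -0.0, 0.0, -0.0, -0.0, 0.0, -0.0, -0.0, 0.01]
170 [0.01, 0.0, -0.0, 0.0, -0.0, -0.0, 0.0, 0.0, 0.11]
180 [0.01, 0.0, -0.0, 0.0, -0.0, -0.0, -0.0, 0.11, 0.11]
190 [0.01, 0.0, -0.0, 0.0, 0.0, -0.0, 0.09, 0.11, 0.11]
200 [0.0, -0.0, -0.0, 0.0, 0.0, 0.0, 0.1, 0.1, 0.0]
210 [-0.0, -0.0, -0.0, -0.0, -0.0, 0.1, 0.1, -0.0, -0.0]
220 [0.0, -0.0, -0.0, -0.0, -0.0, 0.0, 0.08, 0.0, 0.0]
230 [0.0, 0.0, -0.0, -0.0, -0.0, 0.0, 0.0, 0.03, 0.0]
[ 0.52 -0.45  0.  ] [ 0.5 -0.5  0. ]
```

```bash
python3 -m inch '0.1 .893 .511 .087 0 0 .565;0.1 .893 .511 .087 0 0 .565;0.1 .893 .511 .087 0 0 .565;0.1 .893 .511 .087 0 0 .565;0.1 .893 .511 .087 0 0 .565;0.1 .893 .511 .087 0 0 .565;0.1 .893 .511 .087 0 0 .565;0.1 .893 .511 .087 0 0 .565' 40; python3 go.py .66 .07 .15 -90 .68 .015 .12 -90
```

```text
t: 0.9
eef_pos: [0.4709, 0.3487, 0.2001]
ee_rot: [3.141, -0.0, -1.051]
force: [0.3, 0.7, -0.1]
width: 0.0789
t 0.9 pos [0.4709 0.3487 0.2001] rot [ 3.141 -0.    -1.051] w 0.0789 F [ 0.3  0.7 -0.1] q1 0.97 q6 -0.45
[0.66, 0.07, 0.15, -90.0] share [ 1.119 -0.085  0.167] [ 0.001 -0.     0.497] rows>=6.8 / 3.5
[0.68, 0.015, 0.12, -90.0] share [ 1.311 -0.052  0.267] [ 0.001 -0.     0.497] rows>=8.0 / 3.5
```

Tracks well. On towards the large bearing.

```bash
python3 -m inch '0.1 1 -.08 .167 0 0 .497;0.1 1 -.08 .167 0 0 .497;0.1 1 -.08 .167 0 0 .497;0.1 1 -.08 .167 0 0 .497;0.1 1 -.08 .167 0 0 .497;0.1 1 -.08 .167 0 0 .497;0.1 1 -.08 .167 0 0 .497' 40; python3 go.py .68 .015 .06 -90 .68 .015 .004 -90
```

```text
t: 1.6
eef_pos: [0.6423, 0.0997, 0.1484]
ee_rot: [3.139, -0.001, -1.571]
force: [-1.3, 0.2, -0.9]
width: 0.0786
t 1.6 pos [0.6423 0.0997 0.1484] rot [ 3.139e+00 -1.000e-03 -1.571e+00] w 0.0786 F [-1.3  0.2 -0.9] q1 0.45 q6 -0.45
[0.68, 0.015, 0.06, -90.0] share [ 0.282 -0.126  0.295] [ 0.002 -0.001 -0.   ] rows>=2.6 / 0.0
[0.68, 0.015, 0.004, -90.0] share [ 0.282 -0.127  0.481] [ 0.002 -0.001 -0.   ] rows>=3.4 / 0.0
```

```bash
python3 -m inch '0.1 .282 -.126 .1 0 0 0;0.1 .282 -.126 .1 0 0 0;0.1 .282 -.126 .1 0 0 0;0.1 .282 -.126 .1 0 0 0;0.1 .282 -.126 .1 0 0 0'; python3 go.py .68 .015 .03 -90 .68 .015 .004 -90; python3 - <<'E'
from station import arm;import cv2
f=arm.grab_frame("wrist");cv2.imwrite("pics/w1.png",f["img"][:,:,::-1]);print(f["tool_from_camera"].round(3),f["fx"])
E
```

```text
t: 2.1
eef_pos: [0.679, 0.0197, 0.1206]
ee_rot: [-3.141, 0.0, -1.567]
force: [-0.4, 0.4, 0.8]
width: 0.0788
t 2.1 pos [0.679  0.0197 0.1206] rot [-3.141  0.    -1.567] w 0.0788 F [-0.4  0.4  0.8] q1 0.32 q6 -0.31
[0.68, 0.015, 0.03, -90.0] share [ 0.016 -0.003  0.302] [-0.     0.     0.004] rows>=1.8 / 0.0
[0.68, 0.015, 0.004, -90.0] share [ 0.016 -0.003  0.389] [-0.     0.     0.004] rows>=2.3 / 0.0
[[ 0.001  0.964  0.265  0.07 ]
 [ 1.    -0.001 -0.001 -0.   ]
 [-0.     0.265 -0.964 -0.158]
 [ 0.     0.     0.     1.   ]] 323.3370220345377
```

View pics/w1.png

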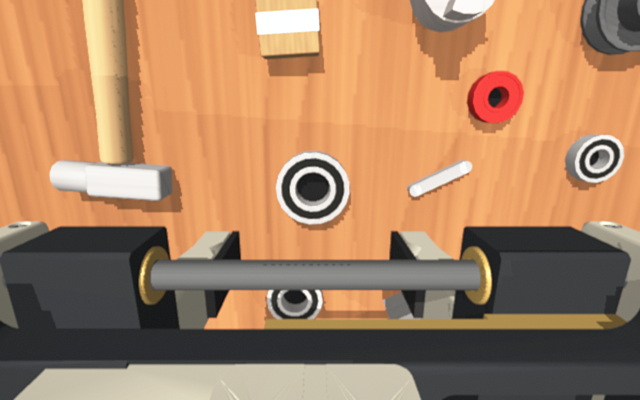

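```bash
cat >> h.py <<'E'
def wray(f,s,u,v,h):
    from scipy.spatial.transform import Rotation as R
    T=f["tool_from_camera"];r=R.from_euler("xyz",s["ee_rot"]).as_matrix()
    d=r@T[:3,:3]@np.array([(u-f["cx"])/f["fx"],-(v-f["cy"])/f["fy"],-1.0]);c=r@T[:3,3]+s["eef_pos"]
    return c+d*(h-c[2])/d[2]
E
python3 - <<'E'
from h import *
from station import arm
s=arm.get_state();f=arm.grab_frame("wrist")
for n,u,v,h in [("large",313,188,.016),("key",440,179,.008),("red",496,97,.012),("small",596,158,.012)]: print(n,wray(f,s,u,v,h).round(4))
E
```

```text
large [0.6805 0.0142 0.016 ]
key [0.5717 0.0075 0.008 ]
red [ 0.5363 -0.0598  0.012 ]
small [ 0.4459 -0.0119  0.012 ]
```

```bash
python3 -m inch '0.1 .018 -.003 .22 0 0 0;0.1 .018 -.003 .3 0 0 0;0.1 .018 -.003 .36 0 0 0;0.1 .018 -.003 .385 0 0 0;0.1 .018 -.003 .385 0 0 0;0.5 .018 -.003 .385 0 0 0;0.5 .018 -.003 .385 0 0 0;0.5 .018 -.003 .385 0 0 0;0.5 .018 -.003 .385 0 0 0' 40; python3 go.py .68 .015 .15 -90
```

```text
t: 3.1
eef_pos: [0.6808, 0.0131, 0.0065]
ee_rot: [-3.139, 0.001, -1.568]
force: [-1.6, 1.8, 6.8]
width: 0.0608
t 3.1 pos [0.6808 0.0131 0.0065] rot [-3.139e+00  1.000e-03 -1.568e+00] w 0.0608 F [-1.6  1.8  6.8] q1 0.30 q6 -0.30
[0.68, 0.015, 0.15, -90.0] share [-0.007  0.002 -0.478] [-0.002  0.001  0.003] rows>=2.9 / 0.0
```

```bash
python3 -m inch '0.5 0 0 -.15 0 0 0;0.5 0 0 -.3 0 0 0;0.5 0 0 -.45 0 0 0;0.5 -.4 .18 -.45 0 0 0;0.5 -.99 .45 -.45 0 0 .07;0.5 -.99 .45 -.45 0 0 .07;0.5 -.99 .45 -.45 0 0 .07;0.5 -.99 .45 -.45 0 0 .07;0.5 -.99 .45 -.45 0 0 .07;0.5 -.99 .45 -.45 0 0 .07;0.5 -.99 .45 -.45 0 0 .07' 40; python3 go.py .545 .315 .06 -94.3 .545 .315 .010 -94.3;  python3 - <<'E'
from station import arm;import cv2
f=arm.grab_frame("wrist");cv2.imwrite("pics/w2.png",f["img"][:,:,::-1])
E
```

```text
t: 4.2
eef_pos: [0.5423, 0.3125, 0.1398]
ee_rot: [3.141, 0.001, -1.638]
force: [-0.4, -0.2, -2.1]
width: 0.0604
t 4.2 pos [0.5423 0.3125 0.1398] rot [ 3.141e+00  1.000e-03 -1.638e+00] w 0.0604 F [-0.4 -0.2 -2.1] q1 0.83 q6 -0.90
[0.545, 0.315, 0.06, -94.3] share [-0.009 -0.009  0.266] [0.    0.001 0.008] rows>=1.6 / 0.1
[0.545, 0.315, 0.01, -94.3] share [-0.009 -0.009  0.433] [0.    0.001 0.008] rows>=2.6 / 0.1
```

View pics/w2.png

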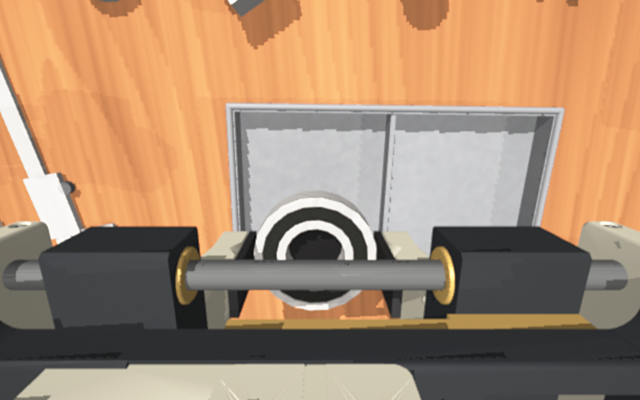

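```bash
python3 -m inch '0.5 -.009 -.009 .15 0 0 .008;0.5 -.009 -.009 .3 0 0 .008;0.5 -.009 -.009 .4 0 0 .008;0.5 -.009 -.009 .42 0 0 .008;0.5 -.009 -.009 .43 0 0 .008;0.5 -.009 -.009 .43 0 0 .008;0.5 -.009 -.009 .43 0 0 .008' 40; python3 go.py .545 .315 .15 -94.3
```

```text
t: 4.95
eef_pos: [0.5478, 0.3122, 0.0121]
ee_rot: [-3.14, 0.002, -1.65]
force: [-0.8, -0.2, -2.9]
width: 0.0611
t 5.0 pos [0.5478 0.3122 0.0121] rot [-3.14e+00  2.00e-03 -1.65e+00] w 0.0611 F [-0.8 -0.2 -2.9] q1 0.83 q6 -0.91
[0.545, 0.315, 0.15, -94.3] share [-0.009  0.009 -0.46 ] [-0.001  0.002 -0.004] rows>=2.8 / 0.0
```

```bash
python3 -m inch '0.5 0 0 .005 0 0 0;0.5 0 0 .007 0 0 0;0.19 0 0 .007 0 0 0;0.19 0 0 .007 0 0 0;0.19 0 0 .007 0 0 0;0.19 0 0 -.1 0 0 0;0.19 0 0 -.3 0 0 0;0.19 0 0 -.42 0 0 0;0.19 0 0 -.42 0 0 0' 40; python3 go.py .579 -.136 .1 -90 .571 .0055 .1 27; python3 - <<'E'
from station import arm;import cv2
f=arm.grab_frame("wrist");cv2.imwrite("pics/w3.png",f["img"][:,:,::-1])
E
```

```text
t: 5.85
eef_pos: [0.5503, 0.3144, 0.1446]
ee_rot: [-3.133, 0.008, -1.648]
force: [0.0, 0.4, -0.1]
width: 0.0708
t 5.8 pos [0.5503 0.3144 0.1446] rot [-3.133  0.008 -1.648] w 0.0708 F [ 0.   0.4 -0.1] q1 0.83 q6 -0.91
[0.579, -0.136, 0.1, -90.0] share [ 1.491 -0.21   0.139] [-0.009  0.007 -0.074] rows>=9.1 / 0.5
[0.571, 0.0055, 0.1, 27.0] share [ 1.022 -0.147  0.142] [-0.013 -0.004 -2.024] rows>=6.3 / 14.1
```

View pics/w3.png

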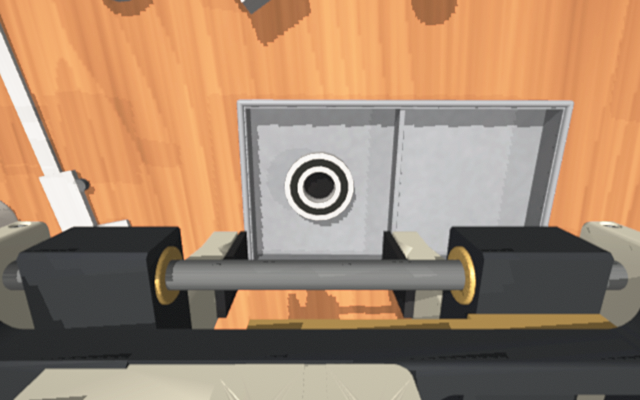

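```bash
python3 -m inch '0.6 1 -.147 0 0 0 .976;0.6 1 -.147 0 0 0 .976;0.6 1 -.147 0 0 0 .976;0.6 1 -.147 0 0 0 .976;0.6 1 -.147 0 0 0 .976;0.6 1 -.147 0 0 0 .976;0.6 1 -.147 0 0 0 .976;0.6 1 -.147 0 0 0 .976;0.6 1 -.147 0 0 0 .976' 40; python3 go.py .571 .006 .004 -153;  python3 - <<'E'
from station import arm;import cv2
from h import *
s=arm.get_state();f=arm.grab_frame("wrist");cv2.imwrite("pics/w4.png",f["img"][:,:,::-1])
img=f["img"];hsv=cv2.cvtColor(img,cv2.COLOR_RGB2HSV)
m=((hsv[...,1]<50)&(hsv[...,2]>100)).astype(np.uint8)
n,l,st,ce=cv2.connectedComponentsWithStats(m)
for i in range(1,n):
    if 150<st[i,4]<6000:
        yy,xx=np.nonzero(l==i);q=np.array([wray(f,s,a,b,.008)[:2] for a,b in zip(xx,yy)],np.float32);print(ce[i].round(),st[i,4],cv2.minAreaRect(q))
E
```

```text
t: 6.8
eef_pos: [0.567, 0.0094, 0.1362]
ee_rot: [3.141, -0.001, -2.668]
force: [0.1, 0.4, 0.0]
width: 0.0349
t 6.8 pos [0.567  0.0094 0.1362] rot [ 3.141e+00 -1.000e-03 -2.668e+00] w 0.0349 F [0.1 0.4 0. ] q1 0.36 q6 -1.46
[0.571, 0.006, 0.004, -153.0] share [-0.007 -0.016  0.441] [ 0.    -0.001  0.002] rows>=2.6 / 0.0
[237.   7.] 277 ((0.4648272395133972, -0.11612612754106522), (0.0099024111405015, 0.04568412899971008), 27.200159072875977)
[599.  17.] 1482 ((0.3336527347564697, 0.14480756223201752), (0.04430486634373665, 0.03938683494925499), 77.85220336914062)
[360.  47.] 717 ((0.443144828081131, -0.010990213602781296), (0.03960331529378891, 0.04049810767173767), 86.56459045410156)
[362.  45.] 438 ((0.44245779514312744, -0.011024802923202515), (0.02334166318178177, 0.02288958616554737), 28.695999145507812)
[142. 129.] 2947 ((0.5883618593215942, -0.14977717399597168), (0.05828281491994858, 0.06858934462070465), 19.805835723876953)
[513. 136.] 3370 ((0.44621211290359497, 0.1435622125864029), (0.04475461691617966, 0.0679050162434578), 21.571531295776367)
[309. 191.] 629 ((0.5713960528373718, 0.006762235425412655), (0.05474991723895073, 0.009349990636110306), 27.15401840209961)
[616. 232.] 3043 ((0.4794099032878876, 0.2784838080406189), (0.1024976596236229, 0.05761358514428139), 42.01371383666992)
[ 15. 229.] 293 ((0.7277922034263611, -0.22222180664539337), (0.009685387834906578, 0.04590221866965294), 49.76211929321289)
[321. 278.] 1393 ((0.6451132893562317, 0.05807778984308243), (0.01100526936352253, 0.14352822303771973), 27.16059684753418)
[558. 280.] 154 ((0.5376191735267639, 0.27117976546287537), (0.005519896280020475, 0.05756499245762825), 27.16056251525879)
[546. 308.] 1264 ((0.5720174908638, 0.2757468819618225), (0.0442325621843338, 0.03716721013188362), 27.15765380859375)
```

View pics/w4.png

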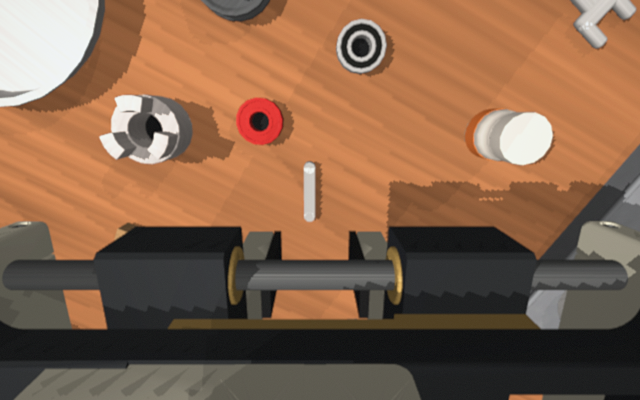

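```bash
python3 -m inch '0.6 -.009 -.015 .15 0 0 0;0.6 -.009 -.015 .3 0 0 0;0.6 -.009 -.015 .35 0 0 0;0.6 -.009 -.015 .35 0 0 0;0.6 -.009 -.015 .35 0 0 0' 40; python3 go.py .5714 .0066 .004 -153
```

```text
t: 7.35
eef_pos: [0.5721, 0.0075, 0.0322]
ee_rot: [-3.141, -0.0, -2.668]
force: [0.5, 0.8, -0.0]
width: 0.0348
t 7.3 pos [0.5721 0.0075 0.0322] rot [-3.141 -0.    -2.668] w 0.0348 F [ 0.5  0.8 -0. ] q1 0.36 q6 -1.45
[0.5714, 0.0066, 0.004, -153.0] share [ 0.004 -0.002  0.094] [-0.    -0.     0.002] rows>=0.6 / 0.0
```

```bash
python3 -m inch '0.6 0 0 .06 0 0 0;0.6 0 0 .095 0 0 0;0.6 0 0 .095 0 0 0;0.6 0 0 .095 0 0 0;1 0 0 .095 0 0 0;1 0 0 .095 0 0 0;1 0 0 .095 0 0 0;1 0 0 .095 0 0 0;1 0 0 .095 0 0 0' 30; python3 go.py .5714 .0066 .14 -153
```

```text
t: 8.25
eef_pos: [0.5718, 0.0066, 0.0036]
ee_rot: [-3.142, 0.0, -2.672]
force: [-0.2, 0.7, 1.8]
width: 0.009
t 8.2 pos [0.5718 0.0066 0.0036] rot [-3.142  0.    -2.672] w 0.0090 F [-0.2  0.7  1.8] q1 0.35 q6 -1.45
[0.5714, 0.0066, 0.14, -153.0] share [ 0.001  0.001 -0.455] [-0.     0.    -0.001] rows>=2.7 / 0.0
```

```bash
python3 -m inch '1 0 0 -.15 0 0 0;1 0 0 -.3 0 0 0;1 .057 .1 -.4 0 0 .1;1 .057 1 -.4 0 0 .52;1 .057 1 -.4 0 0 .52;1 .057 1 -.4 0 0 .52;1 .057 1 -.4 0 0 .52;1 .057 1 -.4 0 0 .52;1 .057 1 -.4 0 0 .52;1 .057 1 -.4 0 0 .52;1 .057 1 -.4 0 0 .52' 30; python3 go.py .4085 .289 .05 -184.3 .4085 .289 .0085 -184.3;python3 - <<'E'
from station import arm;import cv2
f=arm.grab_frame("wrist");cv2.imwrite("pics/w5.png",f["img"][:,:,::-1])
E
```

```text
t: 9.35
eef_pos: [0.42, 0.2669, 0.1233]
ee_rot: [-3.141, -0.0, 3.069]
force: [0.6, 0.0, -0.9]
width: 0.0092
t 9.3 pos [0.42   0.2669 0.1233] rot [-3.141 -0.     3.069] w 0.0092 F [ 0.6  0.  -0.9] q1 0.96 q6 -2.60
[0.4085, 0.289, 0.05, -184.3] share [0.043 0.071 0.244] [-0.    -0.     0.003] rows>=1.5 / 0.0
[0.4085, 0.289, 0.0085, -184.3] share [0.043 0.071 0.383] [-0.    -0.     0.003] rows>=2.3 / 0.0
```

View pics/w5.png

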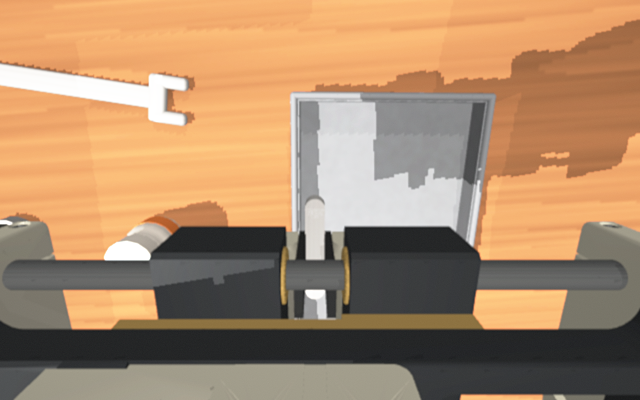

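```bash
python3 -m inch '1 .043 .094 0 0 0 0;1 .043 .094 .15 0 0 0;1 .043 .094 .3 0 0 0;1 .043 .094 .35 0 0 0;1 .043 .094 .36 0 0 0;1 .043 .094 .36 0 0 0;1 .043 .094 .36 0 0 0' 30; python3 go.py .4085 .296 .0076 -184.3
```

```text
t: 10.1
eef_pos: [0.4108, 0.2956, 0.0165]
ee_rot: [3.14, 0.001, 3.066]
force: [-0.5, -0.1, 0.5]
width: 0.0094
t 10.1 pos [0.4108 0.2956 0.0165] rot [3.140e+00 1.000e-03 3.066e+00] w 0.0094 F [-0.5 -0.1  0.5] q1 1.01 q6 -2.66
[0.4085, 0.296, 0.0076, -184.3] share [0.008 0.001 0.03 ] [ 0.001  0.001 -0.   ] rows>=0.2 / 0.0
```

```bash
python3 -m inch '1 0 0 .02 0 0 0;1 0 0 .028 0 0 0;1 0 0 .029 0 0 0;1 0 0 .029 0 0 0;0.82 0 0 .029 0 0 0;0.82 0 0 .029 0 0 0;0.82 0 0 .029 0 0 0;0.82 0 0 -.1 0 0 0;0.82 0 0 -.3 0 0 0;0.82 0 0 -.42 0 0 0;0.82 0 0 -.42 0 0 0' 30; python3 go.py .579 -.136 .1 -90;python3 - <<'E'
from station import arm;import cv2
f=arm.grab_frame("wrist");cv2.imwrite("pics/w6.png",f["img"][:,:,::-1])
E
```

```text
t: 11.2
eef_pos: [0.4124, 0.2983, 0.1478]
ee_rot: [3.133, 0.007, 3.068]
force: [0.4, 0.1, -0.8]
width: 0.0157
t 11.2 pos [0.4124 0.2983 0.1478] rot [3.133 0.007 3.068] w 0.0157 F [ 0.4  0.1 -0.8] q1 1.01 q6 -2.66
[0.579, -0.136, 0.1, -90.0] share [-0.659 -1.405  0.151] [ 1.00e-03  1.20e-02 -1.57e+00] rows>=9.4 / 11.0
```

View pics/w6.png

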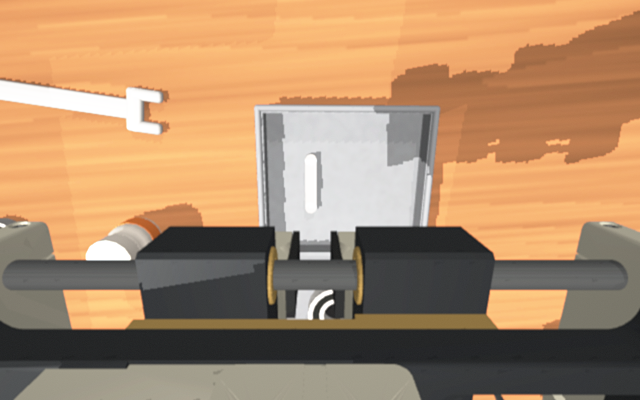

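```bash
python3 -m inch '0.3 -.4 -1 0 0 0 -.9;0.3 -.4 -1 0 0 0 -.9;0.3 -.4 -1 0 0 0 -.9;0.3 -.4 -1 0 0 0 -.9;0.3 -.4 -1 0 0 0 -.9;0.2 -.4 -1 0 0 0 -.9;0.15 -.4 -1 0 0 0 -.9;0.15 -.4 -1 0 0 0 -.9;0.15 -.4 -1 0 0 0 -.9' 30; python3 go.py .579 -.136 .1 -90
```

```text
t: 12.15
eef_pos: [0.5066, -0.0149, 0.14]
ee_rot: [3.14, -0.002, -2.277]
force: [0.1, 0.4, -0.6]
width: 0.0736
t 12.2 pos [ 0.5066 -0.0149  0.14  ] rot [ 3.140e+00 -2.000e-03 -2.277e+00] w 0.0736 F [ 0.1  0.4 -0.6] q1 0.36 q6 -1.06
[0.579, -0.136, 0.1, -90.0] share [ 0.15  -0.446  0.133] [ 0.002 -0.001 -0.674] rows>=2.9 / 4.7
```

```bash
python3 -m inch '0.13 .15 -.446 .08 0 0 -.674;0.13 .15 -.446 .08 0 0 -.674;0.13 .15 -.446 .08 0 0 -.674;0.13 .15 -.446 .08 0 0 -.674;0.13 .15 -.446 .08 0 0 -.674;0.13 .15 -.446 .08 0 0 -.674;0.13 .15 -.446 .08 0 0 -.674;0.13 .15 -.446 .08 0 0 -.674' 40; python3 go.py .579 -.136 .03 -90 .579 -.136 .005 -90;  python3 - <<'E'
from station import arm;import cv2
from h import *
s=arm.get_state();f=arm.grab_frame("wrist");cv2.imwrite("pics/w7.png",f["img"][:,:,::-1])
E
```

```text
t: 12.95
eef_pos: [0.58, -0.1328, 0.1173]
ee_rot: [3.141, 0.0, -1.571]
force: [0.4, -0.0, 0.0]
width: 0.0763
t 12.9 pos [ 0.58   -0.1328  0.1173] rot [ 3.141  0.    -1.571] w 0.0763 F [ 0.4 -0.   0. ] q1 0.10 q6 -0.10
[0.579, -0.136, 0.03, -90.0] share [0.011 0.003 0.291] [0. 0. 0.] rows>=1.7 / 0.0
[0.579, -0.136, 0.005, -90.0] share [0.011 0.003 0.374] [0. 0. 0.] rows>=2.2 / 0.0
```

View pics/w7.png

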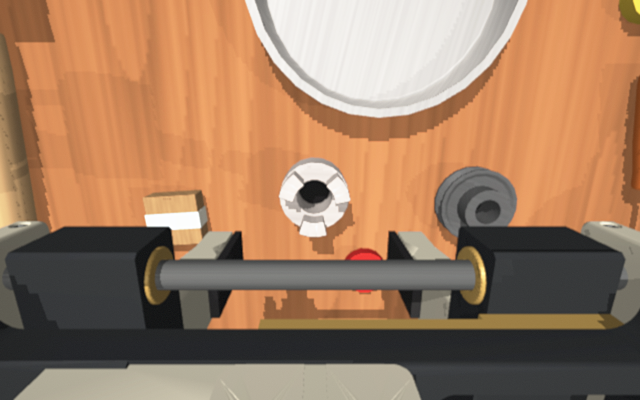

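```bash
python3 -m inch '0.13 .011 .003 .15 0 0 0;0.13 .011 .003 .3 0 0 0;0.13 .011 .003 .36 0 0 0;0.13 .011 .003 .365 0 0 0;0.13 .011 .003 .365 0 0 0;0.6 .011 .003 .365 0 0 0;0.6 .011 .003 .365 0 0 0;0.6 .011 .003 .365 0 0 0;0.6 .011 .003 .365 0 0 0' 40; python3 go.py .579 -.136 .14 -90
```

```text
t: 13.9
eef_pos: [0.58, -0.1368, 0.009]
ee_rot: [-3.14, 0.0, -1.568]
force: [-0.1, 1.6, 4.8]
width: 0.0542
t 13.9 pos [ 0.58   -0.1368  0.009 ] rot [-3.14   0.    -1.568] w 0.0542 F [-0.1  1.6  4.8] q1 0.10 q6 -0.09
[0.579, -0.136, 0.14, -90.0] share [-0.003  0.002 -0.437] [-0.002  0.     0.003] rows>=2.6 / 0.0
```

```bash
python3 -m inch '0.6 0 0 -.15 0 0 0;0.6 0 0 -.3 0 0 0;0.6 -.1 .05 -.45 0 0 0;0.6 -1 .3 -.45 0 0 .07;0.6 -1 .3 -.45 0 0 .07;0.6 -1 .3 -.45 0 0 .07;0.6 -1 .3 -.45 0 0 .07;0.6 -1 .3 -.45 0 0 .07;0.6 -1 .3 -.45 0 0 .07;0.6 -1 .3 -.45 0 0 .07;0.6 -1 .3 -.45 0 0 .07' 40; python3 go.py .414 .358 .14 -94.3
```

```text
t: 15.0
eef_pos: [0.4878, 0.1635, 0.1428]
ee_rot: [3.141, -0.0, -1.639]
force: [-0.3, -0.2, -2.1]
width: 0.0539
t 15.0 pos [0.4878 0.1635 0.1428] rot [ 3.141 -0.    -1.639] w 0.0539 F [-0.3 -0.2 -2.1] q1 0.71 q6 -0.77
[0.414, 0.358, 0.14, -94.3] share [-0.63  0.29  0.01] [ 0.    -0.     0.006] rows>=4.2 / 0.0
```

```bash
python3 -m inch '0.6 -.63 .29 0 0 0 .006;0.6 -.63 .29 0 0 0 .006;0.6 -.63 .29 0 0 0 .006;0.6 -.63 .29 0 0 0 .006;0.6 -.63 .29 0 0 0 .006;0.6 -.63 .29 0 0 0 .006;0.6 -.63 .29 0.1 0 0 .006;0.6 -.63 .29 0.1 0 0 .006;0.6 -.63 .29 0.1 0 0 .006' 40; python3 go.py .414 .358 .014 -94.3;python3 - <<'E'
from station import arm;import cv2
f=arm.grab_frame("wrist");cv2.imwrite("pics/w8.png",f["img"][:,:,::-1])
E
```

```text
t: 15.9
eef_pos: [0.4154, 0.3556, 0.1128]
ee_rot: [3.141, -0.002, -1.649]
force: [0.9, 0.3, -1.9]
width: 0.0543
t 15.9 pos [0.4154 0.3556 0.1128] rot [ 3.141e+00 -2.000e-03 -1.649e+00] w 0.0543 F [ 0.9  0.3 -1.9] q1 1.07 q6 -1.15
[0.414, 0.358, 0.014, -94.3] share [-0.008  0.005  0.329] [ 0.001 -0.002 -0.003] rows>=2.0 / 0.0
```

View pics/w8.png

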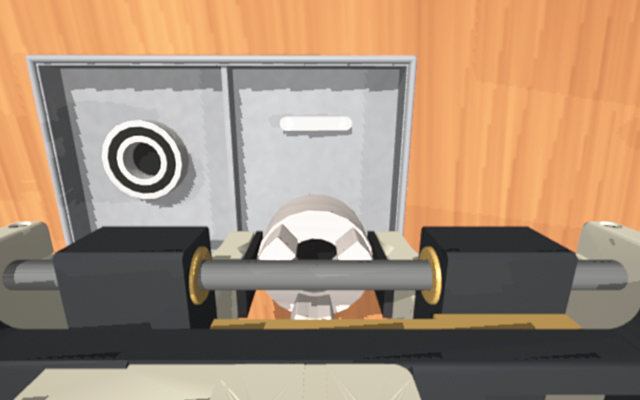

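```bash
python3 - <<'E'
from station import arm
from h import *
s=arm.get_state();f=arm.grab_frame("wrist")
for n,u,v,h in [("c1",28,58,.025),("c2",415,56,.025),("div",227,66,.022),("div2",240,226,.022),("right2",405,226,.025),("key",316,124,.012),("large",145,159,.02)]: print(n,wray(f,s,u,v,h).round(4))
print(f["range_z"].min())
E
```

```text
c1 [0.6101 0.2365 0.025 ]
c2 [0.3367 0.2562 0.025 ]
div [0.471  0.2522 0.022 ]
div2 [0.4785 0.3747 0.022 ]
right2 [0.3441 0.3839 0.025 ]
key [0.4101 0.2983 0.012 ]
large [0.5456 0.3144 0.02  ]
0.0
```

```bash
python3 -m inch '0.6 -.008 .012 .1 0 0 0;0.6 -.008 .012 .22 0 0 0;0.6 -.008 .012 .3 0 0 0;0.6 -.008 .012 .315 0 0 0;0.6 -.008 .012 .318 0 0 0;0.6 -.008 .012 .318 0 0 0;0.6 -.008 .012 .318 0 0 0' 40; python3 go.py .412 .358 .013 -94.3
```

```text
t: 16.7
eef_pos: [0.4122, 0.3612, 0.0191]
ee_rot: [-3.14, 0.003, -1.647]
force: [0.5, 0.3, -1.6]
width: 0.0538
t 16.7 pos [0.4122 0.3612 0.0191] rot [-3.140e+00  3.000e-03 -1.647e+00] w 0.0538 F [ 0.5  0.3 -1.6] q1 1.08 q6 -1.15
[0.412, 0.358, 0.013, -94.3] share [ 0.011 -0.     0.02 ] [-0.001  0.002 -0.001] rows>=0.1 / 0.0
```

```bash
python3 -m inch '0.6 .01 0 .015 0 0 0;0.6 .01 0 .022 0 0 0;0.6 .01 0 .024 0 0 0;0.6 .01 0 .024 0 0 0' 40; python3 go.py .412 .358 .013 -94.3
```

```text
t: 17.1
eef_pos: [0.4116, 0.3575, 0.0129]
ee_rot: [-3.14, 0.001, -1.647]
force: [-8.1, -4.3, 24.8]
width: 0.0546
t 17.1 pos [0.4116 0.3575 0.0129] rot [-3.140e+00  1.000e-03 -1.647e+00] w 0.0546 F [-8.1 -4.3 24.8] q1 1.08 q6 -1.15
[0.412, 0.358, 0.013, -94.3] share [-0.002 -0.001 -0.   ] [-0.001  0.001 -0.001] rows>=0.0 / 0.0
```

Seated firmly (25 N); release.

```bash
python3 -m inch '0.6 0 0 -.002 0 0 0;0.27 0 0 -.002 0 0 0;0.27 0 0 -.002 0 0 0;0.27 0 0 -.002 0 0 0;0.27 0 0 -.1 0 0 0;0.27 0 0 -.25 0 0 0;0.27 0 0 -.4 0 0 0;0.27 0 0 -.4 0 0 0' 40; python3 go.py .4427 -.124 .1 -90 ;python3 - <<'E'
from station import arm;import cv2
f=arm.grab_frame("wrist");cv2.imwrite("pics/w9.png",f["img"][:,:,::-1])
E
```

```text
t: 17.9
eef_pos: [0.4136, 0.3602, 0.1365]
ee_rot: [-3.136, 0.008, -1.646]
force: [1.0, 0.2, -1.2]
width: 0.0636
t 17.9 pos [0.4136 0.3602 0.1365] rot [-3.136  0.008 -1.646] w 0.0636 F [ 1.   0.2 -1.2] q1 1.07 q6 -1.15
[0.4427, -0.124, 0.1, -90.0] share [ 1.603 -0.217  0.109] [-0.006  0.008 -0.072] rows>=9.7 / 0.5
```

View pics/w9.png

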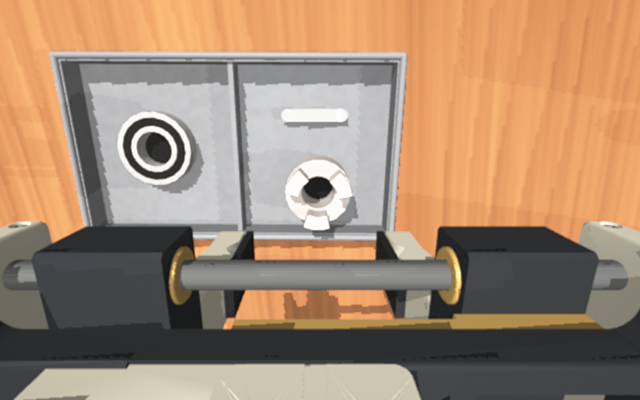

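```bash
python3 -m inch '0.3 1 -.13 0 0 0 -.07;0.3 1 -.13 0 0 0 -.07;0.3 1 -.13 0 0 0 -.07;0.3 1 -.13 0 0 0 -.07;0.3 1 -.13 0 0 0 -.07;0.3 1 -.13 0 0 0 -.07;0.3 1 -.13 0 0 0 -.07;0.3 1 -.13 0 0 0 -.07' 40; python3 go.py .4427 -.124 .1 -90
```

```text
t: 18.75
eef_pos: [0.4267, 0.0536, 0.1296]
ee_rot: [3.141, -0.001, -1.578]
force: [-0.3, 0.4, -0.5]
width: 0.0615
t 18.8 pos [0.4267 0.0536 0.1296] rot [ 3.141e+00 -1.000e-03 -1.578e+00] w 0.0615 F [-0.3  0.4 -0.5] q1 0.59 q6 -0.59
[0.4427, -0.124, 0.1, -90.0] share [ 0.591 -0.057  0.099] [ 0.001 -0.    -0.006] rows>=3.6 / 0.0
```

```bash
python3 -m inch '0.35 .591 -.057 .06 0 0 0;0.35 .591 -.057 .06 0 0 0;0.35 .591 -.057 .06 0 0 0;0.35 .591 -.057 .06 0 0 0;0.35 .591 -.057 .06 0 0 0;0.35 .591 -.057 .06 0 0 0;0.35 .591 -.057 .06 0 0 0' 40; python3 go.py .4427 -.124 .021 -90;  python3 - <<'E'
from station import arm;import cv2
from h import *
s=arm.get_state();f=arm.grab_frame("wrist");cv2.imwrite("pics/w10.png",f["img"][:,:,::-1])
E
```

```text
t: 19.45
eef_pos: [0.4439, -0.1212, 0.112]
ee_rot: [3.141, -0.0, -1.573]
force: [0.7, -0.7, 0.2]
width: 0.0568
t 19.4 pos [ 0.4439 -0.1212  0.112 ] rot [ 3.141 -0.    -1.573] w 0.0568 F [ 0.7 -0.7  0.2] q1 0.16 q6 -0.17
[0.4427, -0.124, 0.021, -90.0] share [0.009 0.004 0.303] [ 0.    -0.    -0.002] rows>=1.8 / 0.0
```

View pics/w10.png

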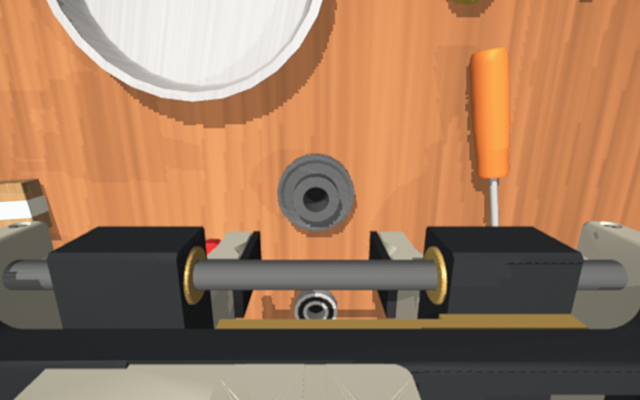

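```bash
python3 -m inch '0.35 .009 .003 .1 0 0 0;0.35 .009 .003 .2 0 0 0;0.35 .009 .003 .28 0 0 0;0.35 .009 .003 .3 0 0 0;0.35 .009 .003 .3 0 0 0;0.35 .009 .003 .3 0 0 0;0.9 .009 .003 .3 0 0 0;0.9 .009 .003 .3 0 0 0;0.9 .009 .003 .3 0 0 0;0.9 .009 .003 .3 0 0 0;0.9 .009 .003 .3 0 0 0' 50; python3 go.py .531 -.258 .12 -90
```

```text
t: 20.6
eef_pos: [0.4432, -0.125, 0.0228]
ee_rot: [-3.141, 0.0, -1.574]
force: [-1.5, 2.4, 6.5]
width: 0.0343
t 20.6 pos [ 0.4432 -0.125   0.0228] rot [-3.141  0.    -1.574] w 0.0343 F [-1.5  2.4  6.5] q1 0.15 q6 -0.16
[0.531, -0.258, 0.12, -90.0] share [ 0.442 -0.295 -0.324] [-0.001  0.    -0.003] rows>=3.7 / 0.0
```

```bash
python3 -m inch '0.9 0 0 -.1 0 0 0;0.9 0 0 -.2 0 0 0;0.9 0 0 -.3 0 0 0;0.9 .442 -.295 -.3 0 0 0;0.9 .442 -.295 -.3 0 0 0;0.9 .442 -.295 -.3 0 0 0;0.9 .442 -.295 -.3 0 0 0;0.9 .442 -.295 -.3 0 0 0;0.9 .442 -.295 -.3 0 0 0;0.9 .442 -.295 -.3 0 0 0' 50; python3 go.py .531 -.258 .026 -90;  python3 - <<'E'
from station import arm;import cv2
from h import *
s=arm.get_state();f=arm.grab_frame("wrist");cv2.imwrite("pics/w11.png",f["img"][:,:,::-1])
E
```

```text
t: 21.6
eef_pos: [0.5298, -0.257, 0.1119]
ee_rot: [3.141, 0.001, -1.574]
force: [0.5, -0.3, -3.8]
width: 0.0344
t 21.6 pos [ 0.5298 -0.257   0.1119] rot [ 3.141e+00  1.000e-03 -1.574e+00] w 0.0344 F [ 0.5 -0.3 -3.8] q1 -0.12 q6 0.12
[0.531, -0.258, 0.026, -90.0] share [ 0.004 -0.004  0.286] [ 0.001  0.    -0.003] rows>=1.7 / 0.0
```

View pics/w11.png

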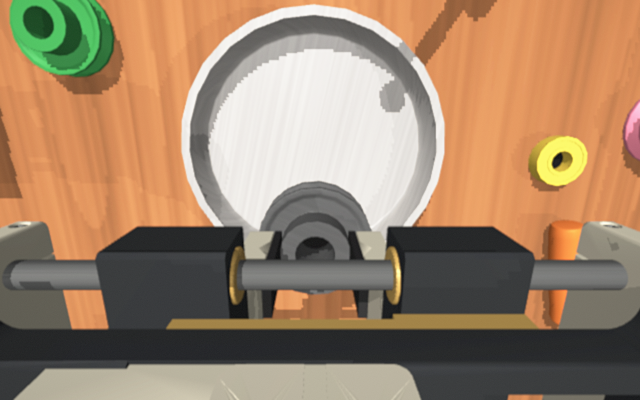

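```bash
python3 -m inch '0.9 .004 -.004 .1 0 0 0;0.9 .004 -.004 .2 0 0 0;0.9 .004 -.004 .26 0 0 0;0.9 .004 -.004 .276 0 0 0;0.9 .004 -.004 .28 0 0 0;0.9 .004 -.004 .28 0 0 0;0.9 .004 -.004 .28 0 0 0' 50; python3 go.py .531 -.258 .0255 -90
```

```text
t: 22.35
eef_pos: [0.5329, -0.2591, 0.0297]
ee_rot: [-3.139, -0.0, -1.574]
force: [0.2, 0.4, -3.8]
width: 0.0341
t 22.4 pos [ 0.5329 -0.2591  0.0297] rot [-3.139 -0.    -1.574] w 0.0341 F [ 0.2  0.4 -3.8] q1 -0.12 q6 0.12
[0.531, -0.258, 0.0255, -90.0] share [-0.004  0.007  0.014] [-0.002 -0.    -0.003] rows>=0.1 / 0.0
```

```bash
python3 -m inch '0.9 0 0 .007 0 0 0;0.9 0 0 .012 0 0 0;0.9 0 0 .013 0 0 0;0.9 0 0 .013 0 0 0' 50; python3 go.py .531 -.258 .0255 -90
```

```text
t: 22.75
eef_pos: [0.5325, -0.2592, 0.0259]
ee_rot: [-3.14, -0.0, -1.574]
force: [-3.0, 2.8, 7.4]
width: 0.0344
t 22.8 pos [ 0.5325 -0.2592  0.0259] rot [-3.14  -0.    -1.574] w 0.0344 F [-3.   2.8  7.4] q1 -0.12 q6 0.12
[0.531, -0.258, 0.0255, -90.0] share [-0.004  0.005  0.001] [-0.001 -0.    -0.003] rows>=0.0 / 0.0
```

Seated at the expected height; release and lift, then on to the small bearing.

```bash
python3 -m inch '0.5 0 0 0 0 0 0;0.4 0 0 0 0 0 0;0.4 0 0 0 0 0 0;0.4 0 0 0 0 0 0;0.4 0 0 -.1 0 0 0;0.4 0 0 -.25 0 0 0;0.4 0 0 -.38 0 0 0;0.4 0 0 -.38 0 0 0' 40; python3 go.py .4435 -.012 .1 -90;  python3 - <<'E'
from station import arm;import cv2
from h import *
s=arm.get_state();f=arm.grab_frame("wrist");cv2.imwrite("pics/w12.png",f["img"][:,:,::-1])
E
```

```text
t: 23.55
eef_pos: [0.5355, -0.2602, 0.1445]
ee_rot: [-3.132, -0.003, -1.573]
force: [-0.2, -0.2, 0.1]
width: 0.0525
t 23.6 pos [ 0.5355 -0.2602  0.1445] rot [-3.132e+00 -3.000e-03 -1.573e+00] w 0.0525 F [-0.2 -0.2  0.1] q1 -0.12 q6 0.12
[0.4435, -0.012, 0.1, -90.0] share [-0.827  0.31   0.143] [-0.009 -0.003 -0.002] rows>=5.4 / 0.1
```

View pics/w12.png

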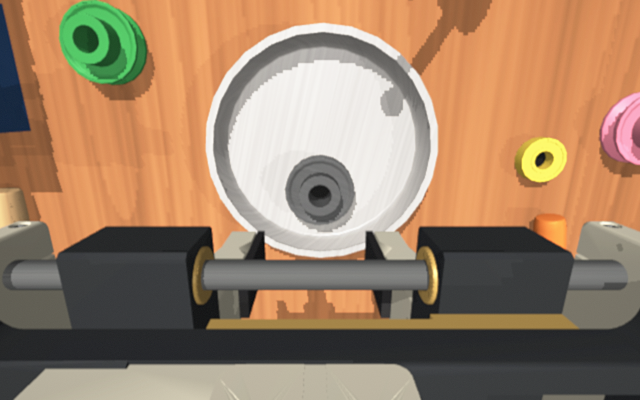

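```bash
python3 -m inch '0.35 -.82 .31 .06 0 0 0;0.35 -.82 .31 .06 0 0 0;0.35 -.82 .31 .06 0 0 0;0.35 -.82 .31 .06 0 0 0;0.35 -.82 .31 .06 0 0 0;0.35 -.82 .31 .06 0 0 0;0.35 -.82 .31 .06 0 0 0;0.35 -.82 .31 .1 0 0 0;0.35 -.82 .31 .1 0 0 0' 40; python3 go.py .4435 -.012 .004 -90;  python3 - <<'E'
from station import arm;import cv2
from h import *
s=arm.get_state();f=arm.grab_frame("wrist");cv2.imwrite("pics/w13.png",f["img"][:,:,::-1])
E
```

```text
t: 24.5
eef_pos: [0.4388, -0.0135, 0.1068]
ee_rot: [3.139, -0.001, -1.575]
force: [-0.5, -0.3, 0.4]
width: 0.0568
t 24.5 pos [ 0.4388 -0.0135  0.1068] rot [ 3.139e+00 -1.000e-03 -1.575e+00] w 0.0568 F [-0.5 -0.3  0.4] q1 0.42 q6 -0.42
[0.4435, -0.012, 0.004, -90.0] share [-0.005 -0.017  0.343] [ 0.003 -0.001 -0.004] rows>=2.1 / 0.0
```

View pics/w13.png

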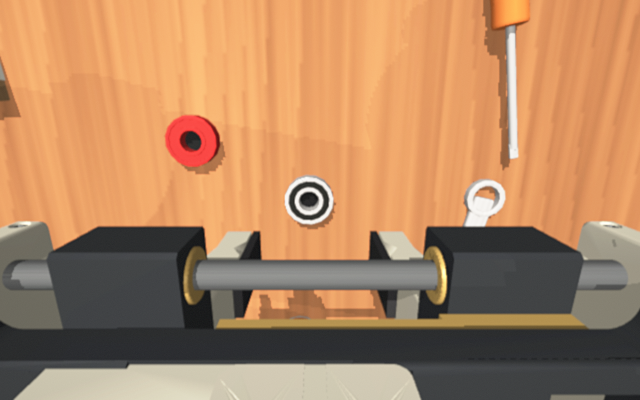

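```bash
python3 -m inch '0.35 -.004 -.014 .12 0 0 0;0.35 -.004 -.014 .24 0 0 0;0.35 -.004 -.014 .32 0 0 0;0.35 -.004 -.014 .34 0 0 0;0.35 -.004 -.014 .34 0 0 0;0.35 -.004 -.014 .34 0 0 0;0.8 -.004 -.014 .34 0 0 0;0.8 -.004 -.014 .34 0 0 0;0.8 -.004 -.014 .34 0 0 0;0.8 -.004 -.014 .34 0 0 0' 30; python3 go.py .531 -.338 .12 -90
```

```text
t: 25.55
eef_pos: [0.4445, -0.0114, 0.0071]
ee_rot: [-3.14, 0.0, -1.574]
force: [-1.7, 0.9, 7.4]
width: 0.0384
t 25.6 pos [ 0.4445 -0.0114  0.0071] rot [-3.14   0.    -1.574] w 0.0384 F [-1.7  0.9  7.4] q1 0.42 q6 -0.42
[0.531, -0.338, 0.12, -90.0] share [ 1.088 -0.292 -0.376] [-0.001  0.    -0.003] rows>=7.1 / 0.0
```

```bash
python3 -m inch '0.8 0 0 -.12 0 0 0;0.8 0 0 -.25 0 0 0;0.8 .1 0 -.37 0 0 0;0.8 1 -.28 -.37 0 0 0;0.8 1 -.28 -.37 0 0 0;0.8 1 -.28 -.37 0 0 0;0.8 1 -.28 -.37 0 0 0;0.8 1 -.28 -.37 0 0 0;0.8 1 -.28 -.37 0 0 0;0.8 1 -.28 -.37 0 0 0;0.8 1 -.28 -.37 0 0 0;0.8 1 -.28 -.37 0 0 0' 30; python3 go.py .531 -.338 .0101 -90;  python3 - <<'E'
from station import arm;import cv2
from h import *
s=arm.get_state();f=arm.grab_frame("wrist");cv2.imwrite("pics/w14.png",f["img"][:,:,::-1])
E
```

```text
t: 26.75
eef_pos: [0.5265, -0.3112, 0.1172]
ee_rot: [3.141, 0.0, -1.574]
force: [0.1, -0.1, -0.4]
width: 0.0385
t 26.8 pos [ 0.5265 -0.3112  0.1172] rot [ 3.141  0.    -1.574] w 0.0385 F [ 0.1 -0.1 -0.4] q1 -0.21 q6 0.21
[0.531, -0.338, 0.0101, -90.0] share [ 0.089 -0.016  0.357] [ 0.001  0.    -0.003] rows>=2.2 / 0.0
```

View pics/w14.png

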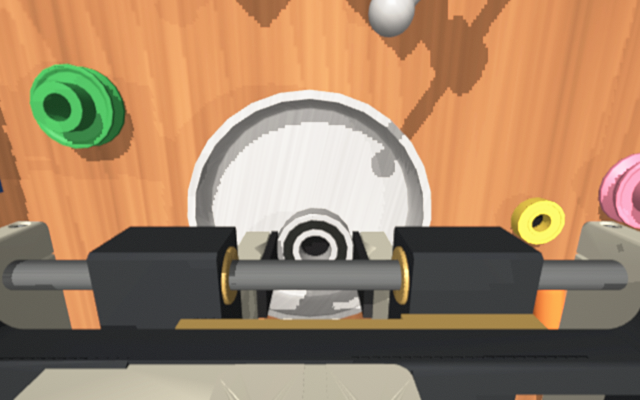

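```bash
python3 - <<'E'
from h import *
f=load("top0.npz");P=cloud(f);q=P[182:250,466:530].reshape(-1,3);q=q[(q[:,2]>.05)&(q[:,2]<.3)]
print(len(q),q.min(0).round(3),q.max(0).round(3));print(q[q[:,1]>-.43][:12].round(3)); 
print("highest with y>-.5",q[q[:,1]>-.5][:,2].max())
E
```

```text
1177 [ 0.361 -0.563  0.056] [ 0.514 -0.412  0.129]
[[ 0.499 -0.416  0.123]
 [ 0.5   -0.419  0.121]
 [ 0.499 -0.421  0.122]
 [ 0.499 -0.423  0.123]
 [ 0.5   -0.428  0.117]
 [ 0.498 -0.417  0.112]
 [ 0.497 -0.416  0.123]
 [ 0.497 -0.419  0.122]
 [ 0.496 -0.419  0.129]
 [ 0.497 -0.424  0.12 ]
 [ 0.496 -0.425  0.126]
 [ 0.497 -0.428  0.122]]
highest with y>-.5 0.12898673138904715
```

```bash
python3 -m inch '0.8 .054 -.012 .05 0 0 0;0.8 .054 -.012 .15 0 0 0;0.8 .054 -.012 .25 0 0 0;0.8 .054 -.012 .32 0 0 0;0.8 .054 -.012 .335 0 0 0;0.8 .054 -.012 .34 0 0 0;0.8 .054 -.012 .34 0 0 0;0.8 .054 -.012 .34 0 0 0' 30; python3 go.py .531 -.328 .0101 -90
```

```text
t: 27.6
eef_pos: [0.5316, -0.3281, 0.0169]
ee_rot: [-3.139, -0.001, -1.574]
force: [-0.7, 0.6, -0.1]
width: 0.0383
t 27.6 pos [ 0.5316 -0.3281  0.0169] rot [-3.139e+00 -1.000e-03 -1.574e+00] w 0.0383 F [-0.7  0.6 -0.1] q1 -0.24 q6 0.24
[0.531, -0.328, 0.0101, -90.0] share [-0.     0.002  0.023] [-0.002 -0.001 -0.003] rows>=0.1 / 0.0
```

```bash
python3 -m inch '0.8 0 0 .01 0 0 0;0.8 0 0 .019 0 0 0;0.8 0 0 .022 0 0 0;0.8 0 0 .022 0 0 0' 30; python3 go.py .531 -.328 .0101 -90
```

```text
t: 28.0
eef_pos: [0.531, -0.3282, 0.0101]
ee_rot: [-3.141, -0.001, -1.574]
force: [-2.9, 2.3, 9.9]
width: 0.0383
t 28.0 pos [ 0.531  -0.3282  0.0101] rot [-3.141e+00 -1.000e-03 -1.574e+00] w 0.0383 F [-2.9  2.3  9.9] q1 -0.24 q6 0.24
[0.531, -0.328, 0.0101, -90.0] share [-0.001  0.     0.   ] [-0.001 -0.001 -0.003] rows>=0.0 / 0.0
```

Seated. Release, lift, and back off to look.

```bash
python3 -m inch '0.4 0 0 0 0 0 0;0.4 0 0 0 0 0 0;0.4 0 0 0 0 0 0;0.4 0 0 -.1 0 0 0;0.4 0 0 -.25 0 0 0;0.4 0 0 -.4 0 0 0;0.4 -.3 0 -.5 0 0 0;0.4 -1 .2 -.5 0 0 0;0.4 -1 .2 -.5 0 0 0;0.4 -1 .2 -.5 0 0 0;0.4 -1 .2 -.5 0 0 0;0.4 -1 .2 -.5 0 0 0' 30
python3 - <<'E'
from h import *
from station import arm
for n in ("top","wrist"):
    s=arm.get_state();f=arm.grab_frame(n);np.savez(f"{n}1.npz",**f)
    img=f["img"]
    if n=="top": img=cv2.resize(img[95:275,140:460],None,fx=2.5,fy=2.5,interpolation=cv2.INTER_CUBIC)
    cv2.imwrite(f"pics/{n}_end.png",img[:,:,::-1])
E
```

```text
t: 29.2
eef_pos: [0.4731, -0.036, 0.1584]
ee_rot: [-3.141, 0.0, -1.574]
force: [2.1, 0.4, -0.5]
width: 0.0526
```

View pics/top_end.png

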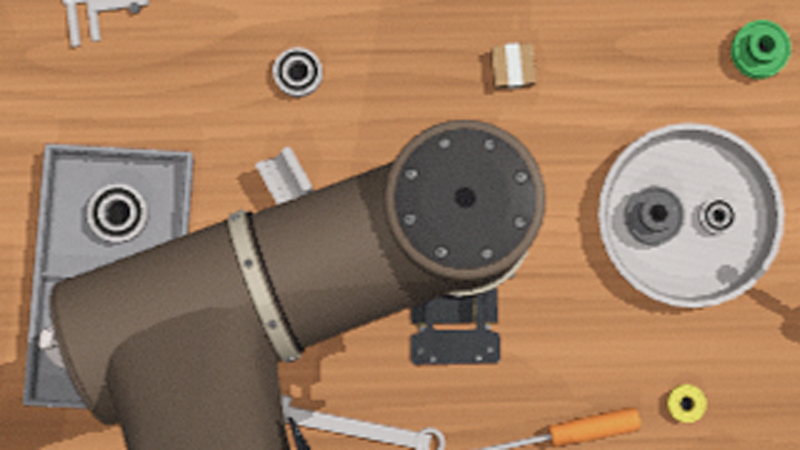

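View pics/wrist_end.png

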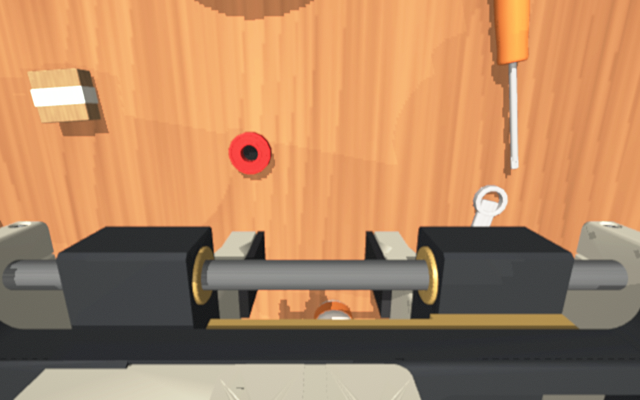

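```bash
python3 - <<'E'
from h import *
from station import arm
f=load("top1.npz");P=cloud(f);Z=P[...,2]
def blob(name,u,v,r,lo,hi):
    m=np.zeros((400,640),bool);m[v-r:v+r,u-r:u+r]=True;m&=(Z>lo)&(Z<hi)
    q=P[m];c,rad=cv2.minEnclosingCircle(q[:,:2].astype(np.float32))
    A=np.c_[q[:,:2],np.ones(len(q))];k=np.linalg.lstsq(A,q[:,2],rcond=None)[0]
    print(name,len(q),np.round(c,4),"D %.3f"%(2*rad),"z %.4f"%np.median(q[:,2]),"slope",k[:2].round(3))
blob("large",186,180,15,.012,.03);blob("small",427,181,9,.010,.024);blob("pulley rim",402,181,14,.014,.027);blob("boss",402,181,14,.03,.045);blob("medium",259,124,18,.010,.023)
print("dish(0.531,-0.296)")
g=arm.grab_frame("side");c=cv2.resize(g["img"][110:270,210:470],None,fx=3,fy=3,interpolation=cv2.INTER_CUBIC);cv2.imwrite("pics/side_end.png",c[:,:,::-1])
E
```

```text
large 355 [0.5435 0.3062] D 0.077 z 0.0197 slope [0.008 0.015]
small 142 [ 0.5302 -0.3277] D 0.041 z 0.0137 slope [-0.004  0.019]
pulley rim 279 [ 0.5315 -0.2582] D 0.063 z 0.0197 slope [0.019 0.004]
boss 103 [ 0.5313 -0.2579] D 0.037 z 0.0349 slope [-0.031  0.042]
medium 209 [0.6965 0.1215] D 0.054 z 0.0149 slope [-0.016 -0.004]
dish(0.531,-0.296)
```

View pics/side_end.png

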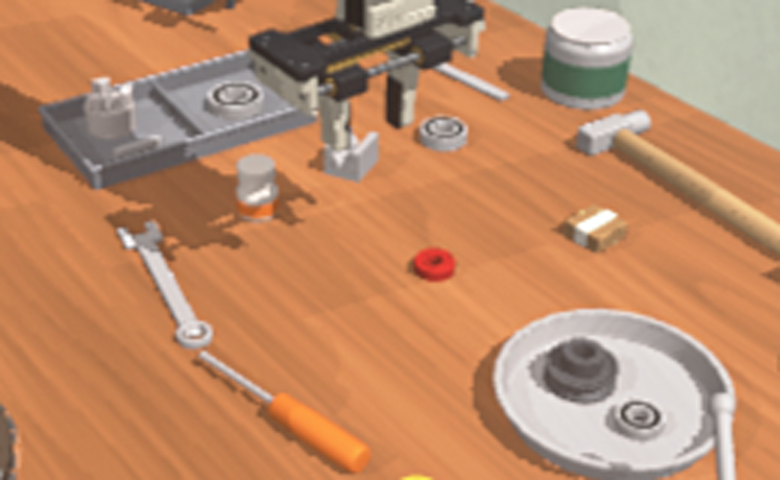

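The side view shows the hub upright and the key lying beside it at (110,110) and (130,147), and the large bearing alone at (235,95). The pulley and small bearing lie flat in the dish at (580,370) and (640,418). I'm handing the job in.

```bash
python3 -c "
from station import arm
print(arm.job_done()); s=arm.get_state(); print(s['t'],abs(s['qd']).max())"
```

```text
the job is handed in; nothing more can be done
None
the job is handed in; nothing more can be done
```

I placed all five parts and handed the job in at about 29 s. The interface gives no verdict, so the result rests on my own checks.

- **Tray:** The large bearing lies flat in the far bay, alone. The hub stands upright in the near bay, with the key lying flat beside it.
- **Dish:** The pulley and the small bearing lie flat side by side on the floor, about 38 mm and 32 mm from the dish centre.
- **Medium bearing:** It was not touched. It measures within about 1 mm of where it started.

**Last checks:** The top view's depth readings put the large bearing, the pulley and the small bearing at their expected heights, to within about 2 mm. The fitted slopes were at most 0.02, or about 0.05 on the small pulley boss, which is within the noise. The gripper was open and clear of everything at hand-in.

**Weaker checks:**
- The arm hid the near tray bay from above at the end, so the hub and key were checked only by the wrist picture after release and the final side view. Both looked right.
- The large bearing's depth outline came out too wide (77 mm instead of 62), because the tray wall fell inside the measuring window. The pictures show it clear of the walls.

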